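# Lock the egg cup into the filling rail

## Task

Lift the orange egg cup out of its wooden parking block, lower its T-shaped foot into the open entry of the egg-filling rail, and slide it along the slot into the blue lock block, pressing in against the sprung red buffer that you find by feel. Keep it pressed in while you give it a quarter turn, then let go so that the buffer holds the cup upright and locked crosswise in the block. Work gently by feel: never ram the buffer onto its hard end or force the cup where it binds, and leave the egg halves, the tape and the carton where they are.

Things in the scene. Friction and masses are not known exactly. Their poses are not given: they have to be found in the camera images.
- cup_center (a point): Centre, half-way up, of the orange egg cup, an oblong block 46 mm along its x, 32 mm along its y, 40 mm high, blind 26 mm hole 30 mm deep in the top, white marks on the x axis. z is up. Grip across the 32 mm faces (along y). Half a turn makes no difference. 0.1 to 0.2 kg. Below it a steel collar, 36 mm wide, its underside 24 mm below this point.
- cup_foot (a point): Centre of the underside of the cup's T-foot, 42 mm below cup_center, same axes. The foot is steel, 30 mm long along x, 14 mm wide along y, 8 mm thick, its ends rounded so that it turns within a 30 mm circle. A round shank 8 mm thick and 10 mm long joins it to the collar.
- stand: Fixed wooden parking block, 80 (x) x 60 (y) x 30 mm high, origin under its centre. The cup starts in it, lengthwise along its x: foot in a 36 x 20 mm pocket 22 mm deep, collar on the block's top; it must rise 20 mm to come free.
- entry (a point): Centre of the open entry of the fixed aluminium T-slot rail, level with the rail's top (26 mm above the table). x runs along the slot towards the blue lock block, y across, z up. The entry is a well 36 mm along x, 17 mm across, 20 mm deep, in a rail 40 mm wide. With the foot in, the collar rests on the rail's top: cup_center is then 24 mm above this point, the foot 2 mm off the floor.
- lips (a point): Point on the slot's centre line, level with the rail's top, 18 mm along x from the entry, axes as there. From here on two lips 8 mm thick and 11 mm apart roof a channel 17 mm wide, in which the foot slides lengthwise only, with 2 mm to spare under the lips. A blue lock block, 104 mm long, 46 mm wide, top level with the rail's, is clamped over the rail's far end.
- shoulder_min (a point): Nearest place for the lock block's shoulder, where the channel widens to 34 mm (for 44 mm, same lips): 95 mm along x from the entry, on the centre line, level with the rail's top. The block is adjusted from time to time and its place is not reported: the true shoulder is 0 to 48 mm farther along x (54 mm past the block's near end).
- buffer (a joint): Push-in of the red sprung buffer along the slot, m: 0 at rest (face 10 mm past the shoulder), 0.020 hard end. About 2.5 N at first touch, 0.5 N more per mm. The lengthwise foot turns freely, either way, once it is pushed in 18 mm or more (cup axis 13 mm past the shoulder). Turned crosswise and let go, the foot is pushed back against the shoulder (axis 7 mm past it, buffer in 4 mm).
- egg_green: Bystander: green plastic egg half, dome up, 44 mm wide, 30 mm high; origin under its centre.
- egg_yellow: Bystander: yellow plastic egg half, dome up, 44 mm wide, 30 mm high; origin under its centre.
- tape: Bystander: blue ring of tape lying flat, 90 mm wide, 24 mm high; origin under its centre.
- carton: Bystander: small open pink carton, 70 x 90 x 45 mm high; origin under its centre.
Things that resemble listed ones, but are neither listed nor needed, are in the scene too. Leave any black look-alike of the part that bears cup_center alone.

How it is judged:
By the outcome, as a careful person would: the job done as asked, in the order asked, and still so for the second after the job is handed in, with the robot touching nothing.
It also fails if it takes over 69 s, if anything falls off the work surface, if the arm or the gripper's body presses on something with over 40 N, if the wrist force passes 120 N, or if a joint passes its speed limit or range.

## Robot

A 6-joint arm with a two-finger parallel gripper is mounted at the origin on the work surface. World frame = base frame: x ahead of the robot, y to its left, z up, the work surface at z = 0. Lengths are in mm, angles in rad, forces in N, time in s.
With the tool pointing down it reaches from about 275 to 750 mm from the base axis. Payload 10.2 kg.
Tool frame: the origin (TCP) lies on the front face of the gripper's body, between the roots of the fingers; the fingertips stand 73 mm ahead of it and the grasp point (between the pads) lies ctrl.grip_depth ahead of it (ctrl.grip_depth is the distance from the TCP to the grasp point, in mm); z points along the fingers, y is the direction in which the jaws open and shut (so a half turn about z gives the same grasp; the last joint's range is limited). The gripper opens to 85 mm and grips with 20 to 120 N. Pads are 22 mm wide; open, the fingers measure 114 mm over their backs; the gripper's body (76 mm by 85 mm) begins 54 mm behind the grasp point. The pads swing forward as they close: fully open they stand 13 mm farther back than shut.
Start: joints at [-1.353, 0.313, 1.498, -0, 1.331, -0.223], TCP at [223.987, -474.828, 303.894] pointing down, gripper open.
Joint ranges: [-2.94, 2.94], [-0.97, 2.17], [0.19, 2.56], [-1.23, 4.37], [0.02, 3.11], [-2.88, 2.88]. Speed limits (rad/s): [2.39, 2.39, 3.01, 3.14, 3.14, 3.14].

## Interface

Orientations are given as a unit quaternion [w, x, y, z].
In Python, from rig import readout, capture, ctrl, nets gives the robot as it stands. The module is installed in compiled form; this text tells all that it offers.
- The arm moves only by the tool apply_moves, never from a script. Its argument "targets" is a list of rows, each a list of 4 numbers: the shift along the tool's x, y, z in cm, then the turn about the tool's z in degrees. A call has 1 to 8 rows; each row shifts and turns the commanded pose from where the row before left it, along the tool's axes as they then stand; what a row does not reach is not made up. A row lasts 1/10 s, in which the tool goes at most 50 mm and 8.59 degrees, less where a joint would pass 70% of its speed; a pose out of reach is approached as far as the arm can. A call with a gripper value outside its range is refused whole. "grip" is the finger opening in cm, from 0 to 8.54, set as the call begins (left out, the last holds). The fingers move at their own pace and stop on an object; "force" is the grip in N (left out, the last holds). Time passes only in rows, so rows that do not move let the fingers close. It gives the time, the measured TCP pose, the force and the opening at its end, in the units of the state.
- readout.sense(): the state, without advancing time (a new reading comes with each control period).
- capture(name): name is "scene" or "top" or "wrist"; returns a dict with "img" (480x640x3 uint8, red, green, blue), "fov_y" (degrees; the focal length in pixels is half the picture's height over the tangent of half this angle, whatever the lens; pixels are square), "cx", "cy" (the principal point, pixels), "eye" and "rotation" of the camera in the world. Camera axes: x right, y down, z forward; pixel columns grow to the right and rows downward; lengths in mm; the calibration is good to about 2 mm. A picture is of the moment at which its call begins. There is no depth.
- ctrl.finish_job(): hands the job in, once; it reports no verdict.
Trained networks look in the newest picture that a camera, given by its name, has taken for a name from the list of things; names that differ only in an ending like _2 or _b are one class to them, and where a whole thing is asked for, a point or a joint stands for the part that bears it (a point fixed in the world has none). Each returns a list of dicts, best first, with "score" (0 to 1); they miss things now and then, are a little off and sometimes report something else, mostly with a low value. They report only what shows in the picture. A call takes as long as a camera call. They do not tell look-alikes from the thing itself.
- nets.boxes_of(camera, target): "location" ([column, row] as shares, 0 to 1, of the picture: columns of its width, rows of its height, amid what is visible of it).
The state is a dict: "time_s": time; "joints": joint angles; "dq": joint speeds; "tau": joint torques, N m; "eef_pos": TCP position; "ee_rot": TCP orientation; "force": force on the tool from outside, world axes, zero at the start; "wrist_torque": the same for the moment, N m; "grip_width": opening from 0.0 (shut) to 1.0 (fully open).
Only numpy, scipy, OpenCV 4.12 (cv2) and the standard library are available. Lean on these libraries where they do the work, as an engineer would, in place of code of your own. Each camera call takes 0.05 s, during which the arm holds its last target.

## Working session

There is one attempt and no reset: what is moved stays moved. The work goes in short steps, Python scripts to look and compute and a tool call to move; the robot and the scene stay as the last step left them, time stands still between calls to the robot, and variables do not carry over. Pictures are saved under pics/ and viewed, and the job is handed in when it is done.

Besides the shell and the picture viewer there is one more tool, called after "Emit:" as name(argument=value, ...) on one line, values as JSON. apply_moves: Moves the arm, as the interface text tells. Its arguments: {"type":"object","properties":{"targets":{"type":"array"},"grip":{"type":"number"},"force":{"type":"number"}},"required":["targets"]}

```bash
mkdir -p pics; python3 - <<'E'
from rig import readout, capture, ctrl, nets
import cv2, json
s=readout.sense(); print(s); print(ctrl.grip_depth)
for n in("scene","top"):
    c=capture(n); cv2.imwrite(f"pics/{n}0.png",c["img"][:,:,::-1]); print(n,{k:v for k,v in c.items() if k!="img"})
    for t in("cup_center","stand","entry","lips","buffer","shoulder_min"):
        try: print(t,[(round(d["score"],2),d["location"][0]*640,d["location"][1]*480) for d in nets.boxes_of(n,t)])
        except Exception as e: print(t,e)
E
```

```text
{'time_s': 0.0, 'joints': array([-1.35338095e+00,  3.13533476e-01,  1.49844155e+00,  4.86593589e-07,
        1.33101625e+00, -2.23375743e-01]), 'dq': array([-1.05076418e-03,  1.18384036e-03,  1.05127020e-03, -8.78458443e-04,
        3.01162740e-04, -8.57325583e-05]), 'tau': array([-1.01173031e-03, -4.12268972e+01, -2.59748286e+01, -2.40959962e-04,
        4.14621973e-03, -1.95565633e-05]), 'eef_pos': array([ 223.95884586, -474.6557877 ,  303.29061632]), 'ee_rot': array([-6.99308649e-04,  9.75810824e-01,  2.18615522e-01,  2.32037057e-06]), 'force': array([-0.71138936, -0.13036301, -0.19227398]), 'wrist_torque': array([-0.04162297,  0.00861318, -0.04505595]), 'grip_width': 0.999665081178948}
53.900000000000006
scene {'fov_y': 49.10021986867821, 'cx': 318.5103444112658, 'cy': 237.2059815447208, 'eye': array([1065.16141313,   23.26571292,  718.61785098]), 'rotation': array([-0.20860061,  0.59240161,  0.72962063, -0.27055473])}
cup_center [(0.84, 202.496, 301.824), (0.82, 145.728, 272.30400000000003), (0.73, 188.288, 229.584), (0.69, 237.312, 198.48), (0.3, 383.424, 249.79199999999997)]
s
[... 169 characters left out ...]
lder_min [(0.71, 236.928, 245.376), (0.63, 384.896, 249.60000000000002), (0.35, 282.624, 170.59199999999998)]
top {'fov_y': 47.38483913097605, 'cx': 319.66488000784324, 'cy': 249.36452390176697, 'eye': array([ 373.3506843 , -103.22598625, 1057.09879819]), 'rotation': array([ 0.07470227, -0.69465543,  0.71316638, -0.05715879])}
cup_center [(0.93, 423.808, 307.296), (0.84, 468.48, 208.32), (0.76, 399.232, 246.816), (0.72, 409.792, 192.72), (0.56, 456.192, 259.488)]
stand [(0.67, 390.976, 258.72), (0.21, 228.608, 158.688)]
entry [(0.72, 398.784, 247.104), (0.69, 274.496, 298.8)]
lips [(0.72, 394.176, 367.392), (0.68, 270.91200000000003, 296.304)]
buffer []
shoulder_min [(0.91, 272.192, 299.52)]
```

View pics/scene0.png

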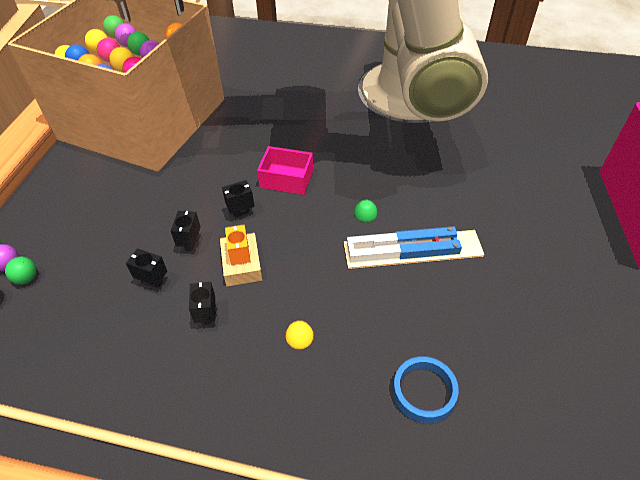

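View pics/top0.png

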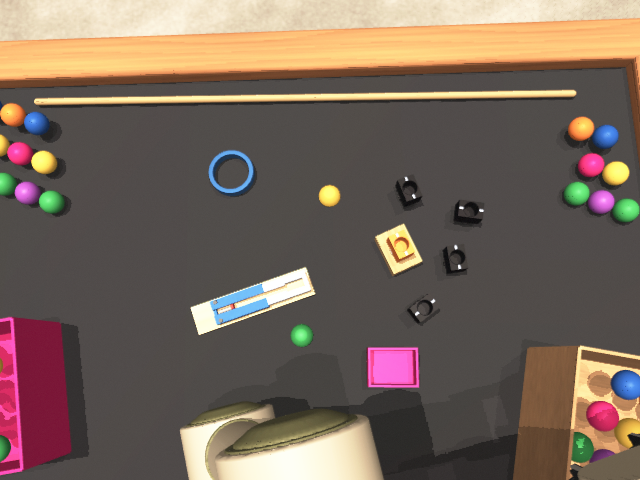

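The top view shows the orange cup in its wooden block at (400,246). The rail and blue block run from (310,275) to (195,325). Four black look-alikes sit at (409,190), (468,210), (456,260) and (424,308). I choose (400,246), which is the only orange one and the only one standing in a wooden block, and will check it in a close crop.

```bash
cat > h.py <<'E'
import numpy as np, cv2
from scipy.spatial.transform import Rotation as R
from rig import readout, capture, ctrl, nets
def rot(c):
    q=c["rotation"]; return R.from_quat([q[1],q[2],q[3],q[0]]).as_matrix()
def f(c): return 240/np.tan(np.radians(c["fov_y"]/2))
def px2w(c,u,v,z):
    d=rot(c)@np.array([(u-c["cx"])/f(c),(v-c["cy"])/f(c),1]); e=np.array(c["eye"]); return e+d*(z-e[2])/d[2]
def w2px(c,p):
    q=rot(c).T@(np.array(p)-c["eye"]); return q[:2]/q[2]*f(c)+[c["cx"],c["cy"]]
def crop(img,x0,y0,w,h,s,name):
    cv2.imwrite("pics/"+name,cv2.resize(img[y0:y0+h,x0:x0+w,::-1],None,fx=s,fy=s,interpolation=cv2.INTER_CUBIC))
E
python3 - <<'E'
from h import *
c=capture("top"); crop(c["img"],360,210,80,75,8,"cupcrop.png"); crop(c["img"],185,255,140,90,5,"railcrop.png")
print(px2w(c,400,243,66),px2w(c,309,276,26),px2w(c,200,327,26))
c=capture("scene"); crop(c["img"],335,215,160,60,5,"rails.png");crop(c["img"],205,215,70,75,8,"cups.png")
print(px2w(c,237,233,66))
E
```

```text
[ 568.62688501 -228.97020828   66.        ] [517.57574313 -58.34617443  26.        ] [426.54393854 148.65374806  26.        ]
[ 550.73767359 -235.13016737   66.        ]
```

View pics/cupcrop.png

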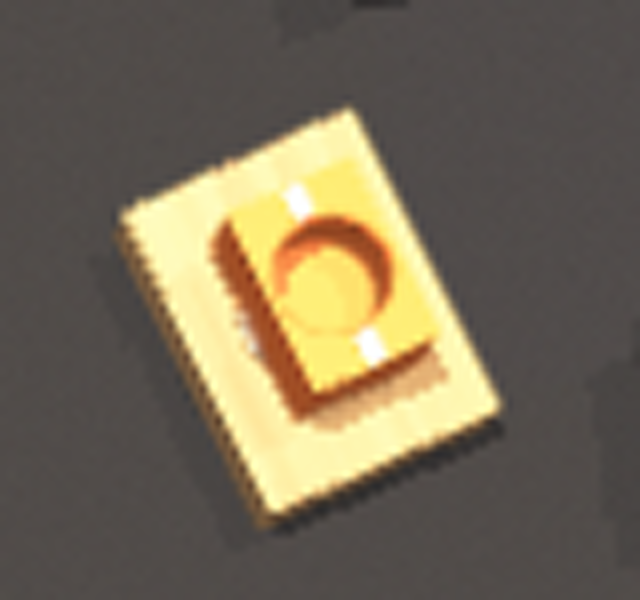

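View pics/railcrop.png

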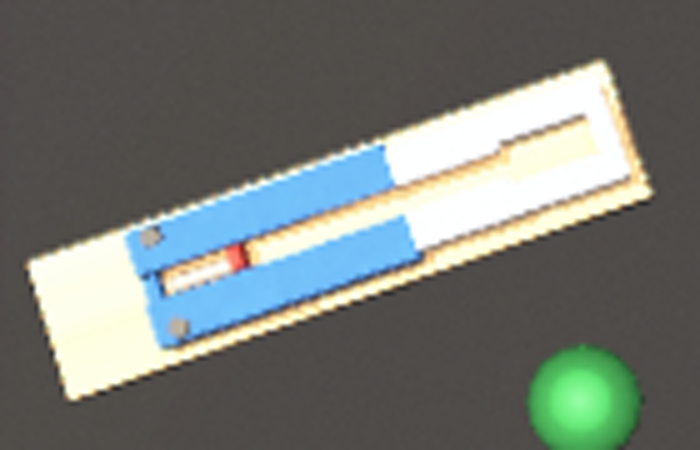

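View pics/rails.png

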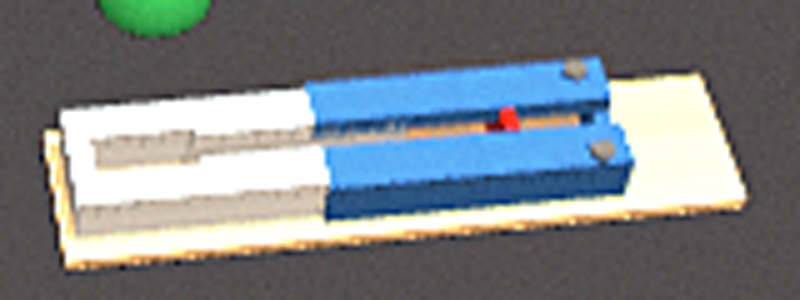

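View pics/cups.png

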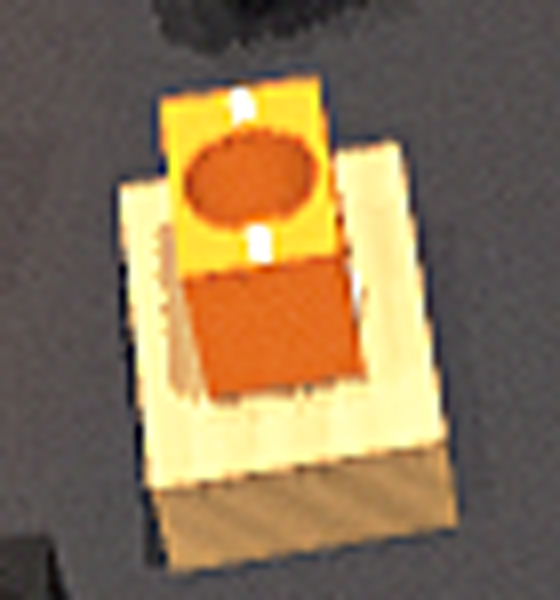

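The crop confirms it: the orange cup has white marks at about (397,235) and (406,253) in the top view and stands in the wooden block. The rail's entry is near (295,283), with the red buffer near (232,306). Next I triangulate and fit.

```bash
python3 - <<'E'
from h import *
c=capture("top"); s=capture("scene")
T=lambda x,y:(360+x/8-.5*0,210+y/8)
S=lambda x,y:(205+x/8,215+y/8)
for nm,cc,g,pts in(("top",c,T,[(298,200),(370,347),(229,213),(355,158),(438,335),(313,395)]),("scene",s,S,[(242,105),(260,243),(160,98),(320,77),(337,258),(187,275)])):
    w=[px2w(cc,*g(*p),74)[:2] for p in pts]; 
    print(nm,np.round(w,1).tolist()); print("ctr marks",(w[0]+w[1])/2,"corners",np.mean(w[2:],0),"ang",np.degrees(np.arctan2(*(w[0]-w[1])[::-1])))
# rail
Tr=lambda x,y:(185+x/5,255+y/5); Sr=lambda x,y:(335+x/5,215+y/5)
for nm,cc,g,pts in(("top",c,Tr,[(500,150),(515,178),(597,150),(587,118),(601,82),(632,178),(386,147),(415,250),(240,255)]),("scene",s,Sr,[(192,130),(200,157),(97,166),(93,140),(62,110),(78,205),(307,83),(327,147),(510,118)])):
    w=[px2w(cc,*g(*p),26)[:2] for p in pts]; print(nm,np.round(w,1).tolist()); print("entry ctr",np.mean(w[:4],0),"rail end mid",(w[4]+w[5])/2, "block end mid",(w[6]+w[7])/2,"buf",w[8]) 
E
```

```text
top [[582.1, -223.7], [547.5, -238.3], [579.6, -207.8], [591.6, -237.2], [549.8, -253.8], [536.8, -224.8]]
ctr marks [ 564.80782268 -230.99963824] corners [ 564.43656448 -230.92421131] ang 22.858208554306124
scene [[547.6, -238.0], [581.6, -223.2], [549.1, -255.0], [537.2, -224.6], [582.2, -207.1], [592.2, -234.9]]
ctr marks [ 564.58620651 -230.60700474] corners [ 565.17042014 -230.40839831] ang -156.4779774929328
top [[501.6, -12.4], [490.8, -18.0], [500.6, -49.3], [512.9, -45.7], [526.6, -51.3], [489.6, -62.3], [503.9, 31.0], [464.5, 20.2], [464.4, 86.6]]
entry ctr [501.4773812  -31.32793221] rail end mid [508.10029926 -56.80392612] block end mid [484.21588376  25.61879868] buf [464.35220031  86.56343298]
scene [[490.2, -16.6], [501.4, -12.2], [512.2, -45.6], [501.3, -48.9], [490.2, -61.6], [529.9, -49.0], [461.5, 19.3], [488.6, 29.3], [463.5, 88.9]]
entry ctr [501.26413576 -30.82939968] rail end mid [510.04505148 -55.31081417] block end mid [475.02472634  24.27569173] buf [463.48610705  88.90410029]
```

```bash
cat >> h.py <<'E'
def yaw(s):
    q=s["ee_rot"]; m=R.from_quat([q[1],q[2],q[3],q[0]]).as_matrix(); return np.degrees(np.arctan2(m[1,0],m[0,0]))
def delta(p,y):
    s=readout.sense(); q=s["ee_rot"]; m=R.from_quat([q[1],q[2],q[3],q[0]]).as_matrix()
    d=m.T@(np.array(p)-s["eef_pos"])/10; print("tcp",np.round(s["eef_pos"],1),"yaw",round(yaw(s),2),"F",np.round(s["force"],2),"T",np.round(s["wrist_torque"],3),"t",round(s["time_s"],2),"w",round(s["grip_width"],3))
    print("delta cm (tool now)",np.round(d,3),"turn",round(-(y-yaw(s)),2))
E
python3 - <<'E'
from h import *
delta((564.7,-230.7,220),23.2)
E
```

```text
tcp [ 224.  -474.8  303.9] yaw 25.25 F [-0.56  0.02 -0.29] T [ 0.037 -0.014  0.027] t 0.9 w 1.001
delta cm (tool now) [41.231 -7.545  8.39 ] turn 2.05
```

Emit:
apply_moves(targets=[[2, -0.4, 0, 0.25], [4, -0.7, 0.5, 0.3], [4, -0.7, 1, 0.3], [4, -0.75, 1, 0.3], [4, -0.75, 1, 0.3], [4, -0.75, 1, 0.3], [4, -0.75, 1, 0.3], [4, -0.75, 1, 0]])

```text
time_s: 1.7
eef_pos: [476.2, -300.1, 238.6]
ee_rot: [0.0, 0.98, 0.201, 0.0]
force: [0.4, -0.9, 0.4]
grip_width: 1.004
```

Emit:
apply_moves(targets=[[4, -0.75, 1, 0], [4, -0.75, 0.8, 0], [2, -0.3, 0.1, 0], [1.2, -0.2, 0, 0], [0, 0, 0, 0], [0, 0, 0, 0]], grip=7)

```text
time_s: 2.3
eef_pos: [569.4, -239.4, 220.1]
ee_rot: [0.0, 0.98, 0.201, -0.0]
force: [0.9, 0.5, 0.4]
grip_width: 0.818
```

```bash
python3 - <<'E'
from h import *
c=capture("wrist"); cv2.imwrite("pics/w1.png",c["img"][:,:,::-1]); print(c["eye"],c["cx"],c["cy"],c["fov_y"])
print("pred cup top",w2px(c,(564.7,-230.7,74)))
delta((564.7,-230.7,112),23.2)
E
```

```text
[ 643.44182956 -206.90814246  289.47064612] 322.9627443429805 246.0798595879732 70.91078890906711
pred cup top [309.68372311 259.64074663]
tcp [ 569.3 -239.6  220.1] yaw 23.14 F [ 0.16 -0.82  0.14] T [ 0.043 -0.013  0.014] t 2.35 w 0.82
delta cm (tool now) [-0.066 -1.004 10.814] turn -0.06
```

View pics/w1.png

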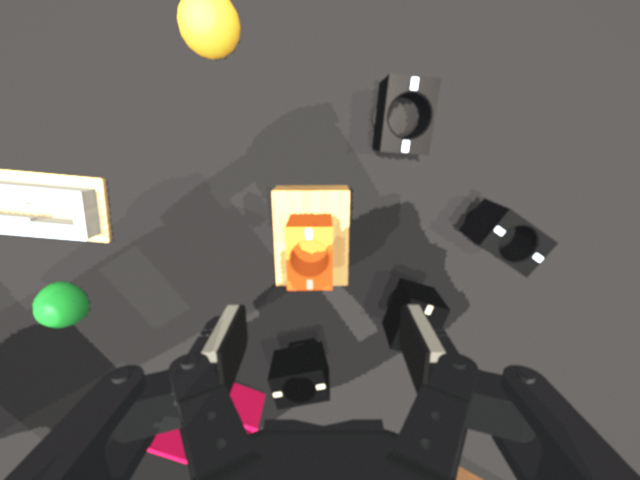

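Emit:
apply_moves(targets=[[0, -0.5, 1.5, -0.05], [0, -0.5, 2.5, 0], [0, 0, 2.5, 0], [0, 0, 2, 0], [0, 0, 1.2, 0], [0, 0, 0.7, 0], [0, 0, 0, 0]])

```text
time_s: 3.05
eef_pos: [565.7, -230.0, 115.7]
ee_rot: [-0.0, 0.98, 0.201, -0.0]
force: [0.3, 0.4, -0.0]
grip_width: 0.819
```

```bash
python3 - <<'E'
from h import *
c=capture("wrist"); cv2.imwrite("pics/w2.png",c["img"][:,:,::-1])
print("pred cup top",w2px(c,(564.7,-230.7,74)))
delta((564.7,-230.7,112),23.2)
E
```

```text
pred cup top [325.70680492 355.46889684]
tcp [ 566.  -230.   116.4] yaw 23.23 F [0.66 1.26 0.48] T [0.025 0.039 0.027] t 3.1 w 0.821
delta cm (tool now) [-0.151  0.01   0.444] turn 0.03
```

View pics/w2.png

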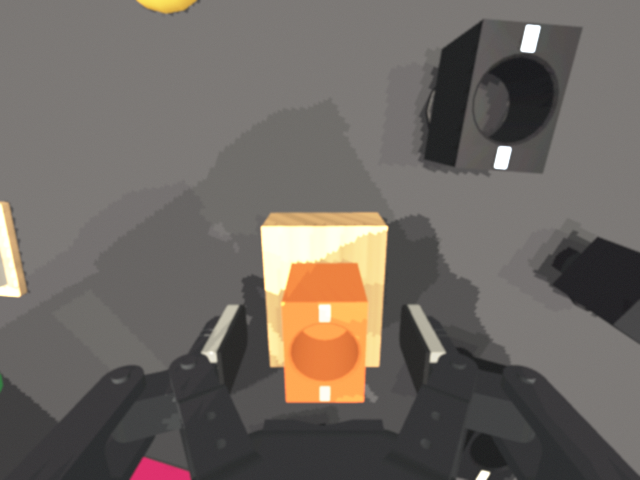

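The wrist view shows the cup top centred at (325,353) between the pads and square to them. I lower and grip.

Emit:
apply_moves(targets=[[-0.15, 0, 0.4, 0], [0, 0, 0, 0]])

```text
time_s: 3.3
eef_pos: [564.5, -230.3, 112.1]
ee_rot: [0.0, 0.979, 0.202, 0.0]
force: [-0.3, -0.0, -0.2]
grip_width: 0.821
```

Emit:
apply_moves(targets=[[0, 0, 0, 0], [0, 0, 0, 0], [0, 0, 0, 0], [0, 0, 0, 0], [0, 0, 0, 0], [0, 0, 0, 0]], grip=2.5, force=50)

```text
time_s: 3.9
eef_pos: [564.8, -230.2, 112.4]
ee_rot: [0.0, 0.979, 0.202, 0.0]
force: [-1.8, 1.0, 5.2]
grip_width: 0.387
```

Emit:
apply_moves(targets=[[0, 0, 0, 0], [0, 0, 0, 0], [0, 0, 0, 0]])

```text
time_s: 4.2
eef_pos: [564.8, -230.2, 112.4]
ee_rot: [0.0, 0.979, 0.202, 0.0]
force: [-1.5, 1.4, 5.1]
grip_width: 0.381
```

```bash
python3 - <<'E'
from h import *
delta((564.7,-230.7,112),23.2)
E
```

```text
tcp [ 564.8 -230.2  112.4] yaw 23.26 F [-1.49  1.35  5.12] T [ 0.162  0.266 -0.019] t 4.2 w 0.381
delta cm (tool now) [-0.029  0.04   0.04 ] turn 0.06
```

Emit:
apply_moves(targets=[[0, 0, -0.2, 0], [0, 0, -0.4, 0], [0, 0, -0.8, 0], [0, 0, -1, 0], [0, 0, -1, 0], [0, 0, -1.2, 0], [0, 0, -0.8, 0], [0, 0, 0, 0]])

```text
time_s: 5.0
eef_pos: [565.1, -230.4, 167.5]
ee_rot: [0.001, 0.979, 0.202, 0.001]
force: [0.4, -0.8, -1.6]
grip_width: 0.383
```

```bash
python3 - <<'E'
from h import *
c=capture("wrist"); cv2.imwrite("pics/w3.png",c["img"][:,:,::-1])
delta((501.4,-31.1,160),106.2)
E
```

```text
tcp [ 564.8 -230.3  166.5] yaw 23.26 F [-0.68 -0.38 -1.39] T [0.029 0.035 0.023] t 5.05 w 0.386
delta cm (tool now) [  2.042 -20.802   0.633] turn -82.94
```

View pics/w3.png

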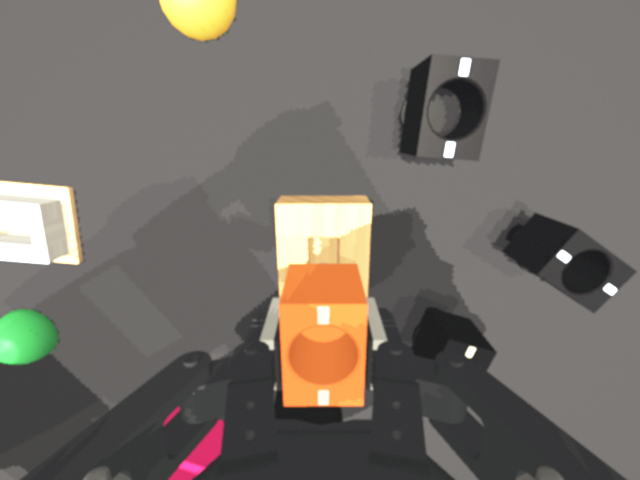

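Emit:
apply_moves(targets=[[0.1, -1, 0, 0], [0.2, -2, 0, 0], [0.2, -3, 0, 0], [0.3, -3, 0, 0], [0.3, -3, 0, 0], [0.3, -3, 0, 0], [0.1, -2, 0, 0], [0.1, -0.8, 0, 0]])

```text
time_s: 5.85
eef_pos: [508.3, -58.6, 165.7]
ee_rot: [-0.0, 0.979, 0.202, -0.0]
force: [-0.0, -0.3, -1.3]
grip_width: 0.379
```

Emit:
apply_moves(targets=[[0, 0, 0, -6], [0, 0, 0, -8.5], [0, 0, 0, -8.5], [0, 0, 0, -8.5], [0, 0, 0, -8.5], [0, 0, 0, -8.5], [0, 0, 0, -8.5], [0, 0, 0, -8.5]])

```text
time_s: 6.65
eef_pos: [509.3, -61.0, 165.8]
ee_rot: [0.0, 0.713, 0.701, -0.0]
force: [-0.4, 0.3, -1.0]
grip_width: 0.385
```

Emit:
apply_moves(targets=[[0, 0, 0, -8.5], [0, 0, 0, -8], [0, 0, 0, -0.9], [0, 0, 0, 0], [0, 0, 0, 0]])

```text
time_s: 7.15
eef_pos: [509.1, -60.5, 165.9]
ee_rot: [0.0, 0.602, 0.799, -0.0]
force: [1.6, 0.1, -0.2]
grip_width: 0.39
```

```bash
python3 - <<'E'
from h import *
c=capture("wrist"); cv2.imwrite("pics/w4.png",c["img"][:,:,::-1])
print("entry pred",w2px(c,(501.4,-31.1,26)), "lips", w2px(c,(501.4-.279*18,-31.1+.96*18,26)))
delta((501.4,-31.1,160),106.2)
E
```

```text
entry pred [325.10613216 219.2732158 ] lips [325.07451284 191.03942632]
tcp [509.1 -60.5 165.8] yaw 106.02 F [ 0.55  0.68 -0.55] T [0.026 0.053 0.014] t 7.2 w 0.384
delta cm (tool now) [3.038 0.069 0.584] turn -0.18
```

View pics/w4.png

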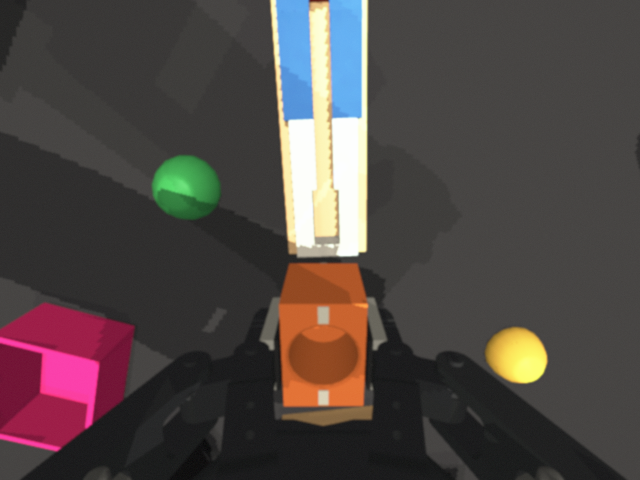

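The view shows the rail ahead: entry well from (325,190) to (325,240), slot running up to the red at about (318,3), leaning slightly left. I zoom in to refine the axis.

```bash
python3 - <<'E'
from h import *
im=cv2.imread("pics/w4.png")[:,:,::-1]
crop(im,265,0,115,265,2.25*1.0,"w4a.png"); crop(im,270,110,110,150,4,"w4b.png")
E
```

```text
(no output)
```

View pics/w4b.png

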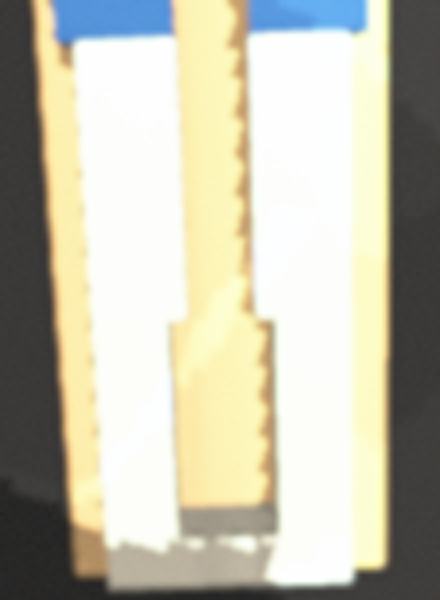

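View pics/w4a.png

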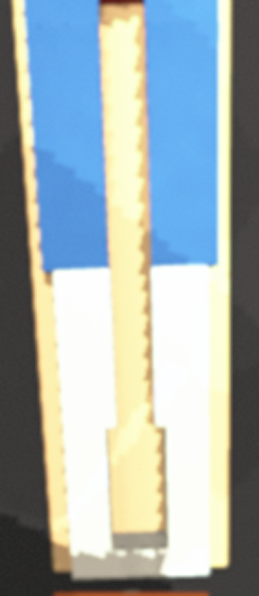

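```bash
python3 - <<'E'
from h import *
c=capture("wrist")
B=lambda x,y:px2w(c,270+x/4,110+y/4,26)[:2]
A=lambda x,y:px2w(c,265+x/2.25,y/2.25,26)[:2]
w=[B(*p) for p in[(170,322),(273,320),(180,534),(279,533)]]
print("well",np.mean(w,0),np.linalg.norm(w[0]-w[1]),np.linalg.norm(w[0]-w[2]))
an=lambda a,b:np.degrees(np.arctan2(*(b-a)[::-1]))
print("rail edges",an(B(107,590),B(75,40)),an(B(355,583),B(352,32)))
print("slot",an(A(114,420),A(101,20)),an(A(153,420),A(146,20)),"mid",(A(101,20)+A(146,20))/2)
print("wellmid->slotmid",an(np.mean(w,0),(A(101,20)+A(146,20))/2))
print("block near edge mid",(B(60,40)+B(365,30))/2, np.linalg.norm((B(60,40)+B(365,30))/2-np.mean(w,0)))
E
```

```text
well [501.83331158 -29.70176136] 15.974101752626224 34.59679197166478
rail edges 107.77943116693103 108.27914945886094
slot 107.54045766435117 107.60922714515621 mid [466.79925128  78.18037833]
wellmid->slotmid 107.99088585898815
block near edge mid [483.51935969  26.25478377] 58.87729424131654
```

```bash
python3 - <<'E'
from h import *
delta((501.6,-30.5,135),107.7)
E
```

```text
tcp [509.1 -60.4 165.9] yaw 106.05 F [-0.43 -1.02 -0.5 ] T [ 0.005 -0.004 -0.065] t 7.25 w 0.386
delta cm (tool now) [3.083 0.108 3.086] turn -1.65
```

Emit:
apply_moves(targets=[[1, 0.05, 0, 0], [1.5, 0.05, 0.5, 0], [0.6, 0, 0.8, 0], [0, 0, 1, -0.8], [0, 0, 0.6, -0.85], [0, 0, 0.2, 0], [0, 0, 0, 0], [0, 0, 0, 0]])

```text
time_s: 8.05
eef_pos: [501.6, -30.6, 135.0]
ee_rot: [0.0, 0.589, 0.808, 0.0]
force: [0.5, -0.5, -1.7]
grip_width: 0.382
```

```bash
python3 - <<'E'
from h import *
delta((501.6,-30.5,109),107.7)
for n in("scene","top","wrist"):
    c=capture(n); cv2.imwrite(f"pics/{n}5.png",c["img"][:,:,::-1])
    if n=="scene": crop(c["img"],335,195,130,80,6,"s5.png")
E
```

```text
tcp [501.6 -30.6 135. ] yaw 107.78 F [ 0.54 -0.51 -1.68] T [-0.054 -0.046 -0.01 ] t 8.05 w 0.382
delta cm (tool now) [5.000e-03 2.000e-03 2.604e+00] turn 0.08
```

View pics/s5.png

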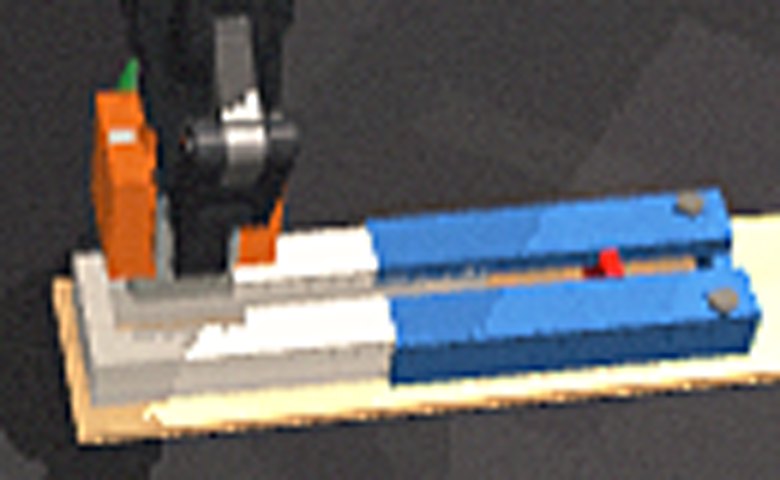

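View pics/wrist5.png

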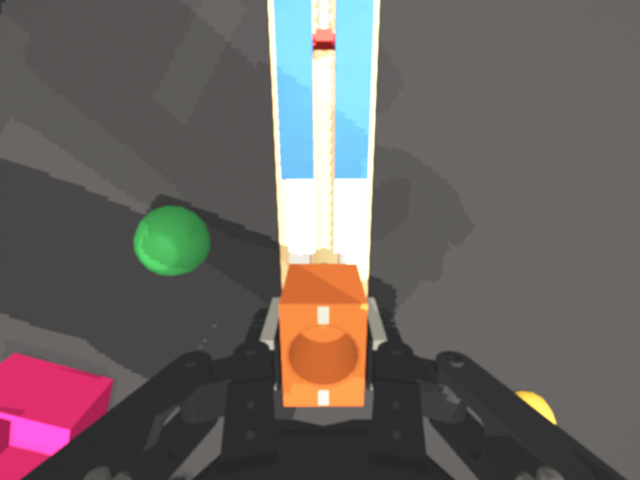

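The slot runs straight up the wrist view at column 323–324, in line with the cup's marks at 323. I lower with force checks.

Emit:
apply_moves(targets=[[0, 0, 0.4, 0], [0, 0, 0.4, 0], [0, 0, 0.2, 0], [0, 0, 0.2, 0], [0, 0, 0.2, 0], [0, 0, 0, 0]])

```text
time_s: 8.8
eef_pos: [501.3, -30.3, 120.6]
ee_rot: [-0.0, 0.589, 0.808, -0.0]
force: [-0.6, 0.1, -1.8]
grip_width: 0.384
```

Emit:
apply_moves(targets=[[0, 0, 0.2, 0], [0, 0, 0.2, 0], [0, 0, 0.2, 0], [0, 0, 0.2, 0], [0, 0, 0, 0]])

```text
time_s: 9.3
eef_pos: [501.3, -30.3, 112.6]
ee_rot: [-0.0, 0.589, 0.808, -0.0]
force: [-0.4, 0.1, -1.5]
grip_width: 0.386
```

Emit:
apply_moves(targets=[[0, 0, 0.15, 0], [0, 0, 0.1, 0], [0, 0, 0, 0], [0, 0, 0, 0]])

```text
time_s: 9.7
eef_pos: [501.4, -30.3, 110.4]
ee_rot: [0.0, 0.589, 0.808, 0.0]
force: [0.2, -0.6, -1.7]
grip_width: 0.387
```

Emit:
apply_moves(targets=[[0, 0, 0.1, 0], [0, 0, 0, 0], [0, 0, 0, 0]])

```text
time_s: 10.0
eef_pos: [501.4, -30.3, 109.4]
ee_rot: [-0.0, 0.589, 0.808, -0.0]
force: [-0.4, -1.7, -1.7]
grip_width: 0.384
```

Emit:
apply_moves(targets=[[0, 0, 0.05, 0], [0, 0, 0, 0], [0, 0, 0, 0]])

```text
time_s: 10.3
eef_pos: [501.4, -30.3, 108.9]
ee_rot: [-0.0, 0.589, 0.808, -0.0]
force: [0.1, 1.4, -0.7]
grip_width: 0.383
```

Emit:
apply_moves(targets=[[0.2, 0, 0, 0], [0.2, 0, 0, 0], [0.2, 0, 0, 0], [0.2, 0, 0, 0], [0.2, 0, 0, 0], [0, 0, 0, 0]])

```text
time_s: 10.9
eef_pos: [498.2, -20.5, 108.9]
ee_rot: [-0.0, 0.589, 0.808, -0.0]
force: [0.2, 0.1, -1.0]
grip_width: 0.383
```

Emit:
apply_moves(targets=[[0.3, 0, 0, 0], [0.4, 0, 0, 0], [0.5, 0, 0, 0], [0.5, 0, 0, 0], [0.3, 0, 0, 0], [0, 0, 0, 0], [0, 0, 0, 0]])

```text
time_s: 11.6
eef_pos: [492.3, -1.7, 108.9]
ee_rot: [0.0, 0.589, 0.808, 0.0]
force: [0.0, -0.2, -1.5]
grip_width: 0.384
```

```bash
python3 - <<'E'
from h import *
u=np.array([np.cos(np.radians(107.7)),np.sin(np.radians(107.7))]);n=np.array([-u[1],u[0]])
s=readout.sense(); d=s["eef_pos"][:2]-[501.6,-30.4]; print("along",d@u,"lat",d@n,"Fu",s["force"][:2]@u,"Fn",s["force"][:2]@n,s["force"][2],s["wrist_torque"],yaw(s))
c=capture("wrist"); cv2.imwrite("pics/w6.png",c["img"][:,:,::-1])
E
```

```text
along 30.171691295795473 lat 0.1494302787838908 Fu -0.198737179652118 Fn 0.0184921955456007 -1.53937423971046 [-0.02718009 -0.02263677  0.03080633] 107.8168235827233
```

View pics/w6.png

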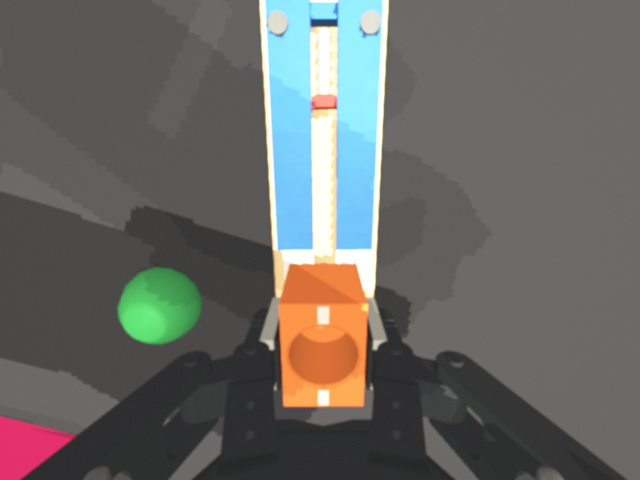

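The foot is under the lips with no side force. The red buffer is at (324,102) and the block's near end is at row 249.

```bash
cat >> h.py <<'E'
U=np.array([np.cos(np.radians(107.8)),np.sin(np.radians(107.8))]);N=np.array([-U[1],U[0]])
def rs():
    s=readout.sense(); d=s["eef_pos"][:2]-[501.6,-30.4]; print("t",round(s["time_s"],2),"along %.2f lat %.2f z %.2f yaw %.2f Fu %.2f Fn %.2f Fz %.2f Tz %.3f w %.3f"%(d@U,d@N,s["eef_pos"][2],yaw(s),s["force"][:2]@U,s["force"][:2]@N,s["force"][2],s["wrist_torque"][2],s["grip_width"]))
E
python3 - <<'E'
from h import *
c=capture("wrist"); crop(c["img"],290,80,70,45,10,"w6b.png")
for z in (18,26,30): print(z,[(px2w(c,324,v,z)[:2]-[501.6,-30.4])@U for v in(95,109,249)])
rs()
E
```

```text
18 [np.float64(128.29859341892856), np.float64(122.62932266150058), np.float64(57.27218969910819)]
26 [np.float64(127.49975097482), np.float64(122.11336379453438), np.float64(60.01740151091878)]
30 [np.float64(127.10032975276575), np.float64(121.85538436105128), np.float64(61.39000741682407)]
t 11.7 along 30.02 lat 0.13 z 108.91 yaw 107.80 Fu -0.50 Fn 0.47 Fz -1.05 Tz 0.039 w 0.385
```

View pics/w6b.png

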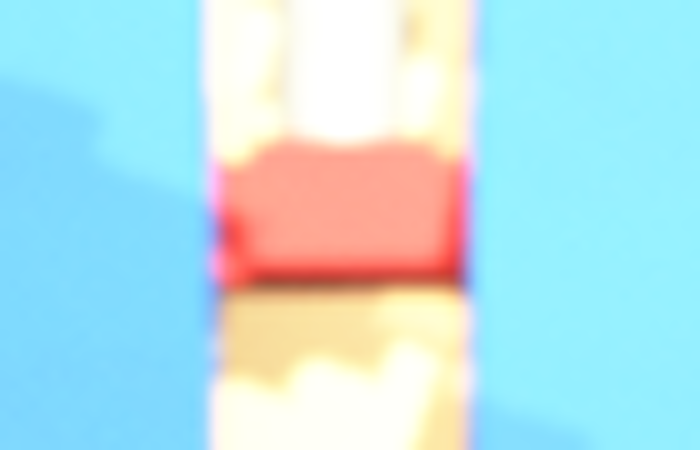

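Emit:
apply_moves(targets=[[0.4, 0, 0, 0], [0.6, 0, 0, 0], [0.6, 0, 0, 0], [0.6, 0, 0, 0], [0.6, 0, 0, 0], [0.4, 0, 0, 0], [0, 0, 0, 0]])

```text
time_s: 12.4
eef_pos: [482.3, 29.3, 108.9]
ee_rot: [-0.0, 0.589, 0.808, -0.0]
force: [-1.1, 0.2, -1.1]
grip_width: 0.387
```

```bash
python3 -c "
from h import *
rs()"
```

```text
t 12.4 along 62.75 lat 0.17 z 108.89 yaw 107.85 Fu 0.49 Fn 0.98 Fz -1.06 Tz -0.014 w 0.387
```

Emit:
apply_moves(targets=[[0.4, 0, 0, 0], [0.6, 0, 0, 0], [0.6, 0, 0, 0], [0.6, 0, 0, 0], [0.6, 0, 0, 0], [0.4, 0, 0, 0], [0, 0, 0, 0], [0, 0, 0, 0]])

```text
time_s: 13.2
eef_pos: [472.7, 59.2, 108.9]
ee_rot: [0.0, 0.589, 0.808, 0.0]
force: [-0.3, 0.3, -1.4]
grip_width: 0.383
```

```bash
python3 -c "
from h import *
rs()"
```

```text
t 13.2 along 94.16 lat 0.09 z 108.93 yaw 107.82 Fu 0.41 Fn 0.16 Fz -1.36 Tz -0.050 w 0.383
```

Emit:
apply_moves(targets=[[0.2, 0, 0, 0], [0.2, 0, 0, 0], [0.2, 0, 0, 0], [0.2, 0, 0, 0], [0.1, 0, 0, 0], [0, 0, 0, 0]])

```text
time_s: 13.8
eef_pos: [469.9, 67.9, 108.9]
ee_rot: [-0.0, 0.589, 0.808, 0.0]
force: [0.5, 0.2, -0.6]
grip_width: 0.385
```

Emit:
apply_moves(targets=[[0.1, 0, 0, 0], [0.1, 0, 0, 0], [0, 0, 0, 0]])

```text
time_s: 14.1
eef_pos: [469.2, 69.8, 108.9]
ee_rot: [-0.0, 0.589, 0.808, -0.0]
force: [0.1, -0.1, -0.9]
grip_width: 0.382
```

Emit:
apply_moves(targets=[[0.1, 0, 0, 0], [0.1, 0, 0, 0], [0, 0, 0, 0]])

```text
time_s: 14.4
eef_pos: [468.7, 71.7, 108.9]
ee_rot: [0.0, 0.589, 0.808, 0.0]
force: [0.2, 0.0, -1.1]
grip_width: 0.383
```

```bash
python3 -c "
from h import *
rs()"
```

```text
t 14.4 along 107.24 lat 0.15 z 108.92 yaw 107.81 Fu -0.05 Fn -0.16 Fz -1.15 Tz -0.076 w 0.383
```

Emit:
apply_moves(targets=[[0.1, 0, 0, 0], [0.1, 0, 0, 0], [0, 0, 0, 0]])

```text
time_s: 14.7
eef_pos: [468.2, 73.4, 109.0]
ee_rot: [0.0, 0.589, 0.808, -0.0]
force: [-0.3, -3.2, -0.8]
grip_width: 0.382
```

```bash
python3 -c "
from h import *
rs()"
```

```text
t 14.7 along 109.02 lat 0.11 z 108.99 yaw 107.82 Fu -3.00 Fn 1.28 Fz -0.76 Tz 0.013 w 0.382
```

First touch lies at 107–109 mm along, matching the picture. I push in steadily and read the force.

Emit:
apply_moves(targets=[[0.1, 0, 0, 0], [0.2, 0, 0, 0], [0.2, 0, 0, 0], [0.1, 0, 0, 0], [0, 0, 0, 0], [0, 0, 0, 0]])

```text
time_s: 15.3
eef_pos: [466.4, 79.1, 109.0]
ee_rot: [0.0, 0.589, 0.808, -0.0]
force: [0.3, -5.8, 0.3]
grip_width: 0.384
```

```bash
python3 -c "
from h import *
for i in range(5): rs(); capture('wrist')"
```

```text
t 15.3 along 114.99 lat 0.10 z 109.00 yaw 107.83 Fu -5.65 Fn 1.48 Fz 0.30 Tz -0.004 w 0.384
t 15.35 along 115.00 lat 0.10 z 109.01 yaw 107.83 Fu -5.60 Fn 1.87 Fz -0.27 Tz -0.029 w 0.387
t 15.4 along 114.99 lat 0.10 z 108.99 yaw 107.82 Fu -6.45 Fn 1.32 Fz 0.99 Tz 0.052 w 0.385
t 15.45 along 114.96 lat 0.11 z 109.01 yaw 107.82 Fu -6.43 Fn 1.27 Fz 0.01 Tz 0.059 w 0.383
t 15.5 along 114.99 lat 0.11 z 108.99 yaw 107.82 Fu -6.58 Fn 0.94 Fz 0.41 Tz 0.053 w 0.383
```

Emit:
apply_moves(targets=[[0.1, 0, 0, 0], [0.2, 0, 0, 0], [0.2, 0, 0, 0], [0.1, 0, 0, 0], [0, 0, 0, 0], [0, 0, 0, 0]])

```text
time_s: 16.15
eef_pos: [464.6, 84.5, 109.1]
ee_rot: [0.001, 0.589, 0.808, -0.0]
force: [-0.3, -8.9, -0.0]
grip_width: 0.387
```

```bash
python3 -c "
from h import *
for i in range(5): rs(); capture('wrist')"
```

```text
t 16.15 along 120.65 lat 0.07 z 109.08 yaw 107.83 Fu -8.37 Fn 3.00 Fz -0.01 Tz 0.038 w 0.387
t 16.2 along 120.65 lat 0.07 z 109.07 yaw 107.84 Fu -8.11 Fn 2.70 Fz -0.15 Tz 0.046 w 0.381
t 16.25 along 120.65 lat 0.09 z 109.06 yaw 107.84 Fu -9.38 Fn 2.24 Fz -0.62 Tz 0.026 w 0.386
t 16.3 along 120.64 lat 0.09 z 109.07 yaw 107.84 Fu -7.08 Fn 1.78 Fz 0.15 Tz 0.056 w 0.389
t 16.35 along 120.63 lat 0.08 z 109.06 yaw 107.83 Fu -7.87 Fn 2.25 Fz -0.05 Tz -0.023 w 0.383
```

Emit:
apply_moves(targets=[[0, 0, 0, 0], [0, 0, 0, 0]], force=100)

```text
time_s: 16.6
eef_pos: [464.7, 84.4, 108.9]
ee_rot: [0.001, 0.589, 0.808, -0.0]
force: [2.3, -9.0, -3.1]
grip_width: 0.37
```

```bash
python3 -c "
from h import *
rs()
c=capture('wrist'); cv2.imwrite('pics/w7.png',c['img'][:,:,::-1])
c=capture('scene'); crop(c['img'],335,195,130,80,6,'s7.png')
rs()"
```

```text
t 16.6 along 120.60 lat 0.01 z 108.90 yaw 107.83 Fu -9.22 Fn 0.58 Fz -3.10 Tz 0.055 w 0.370
t 16.7 along 120.60 lat 0.01 z 108.90 yaw 107.83 Fu -8.97 Fn 0.28 Fz -2.09 Tz 0.020 w 0.373
```

View pics/w7.png

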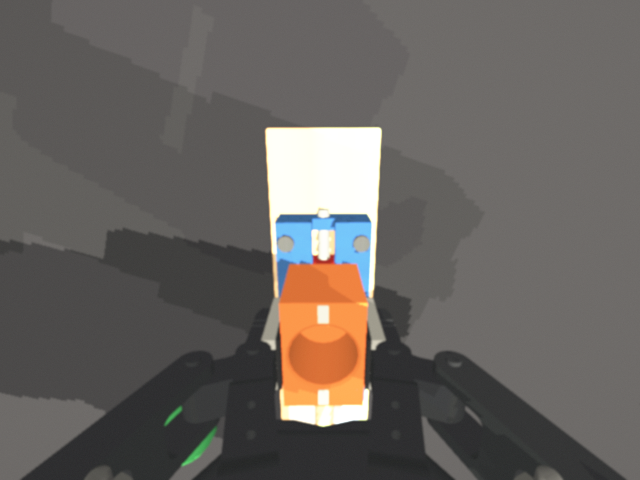

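View pics/s7.png

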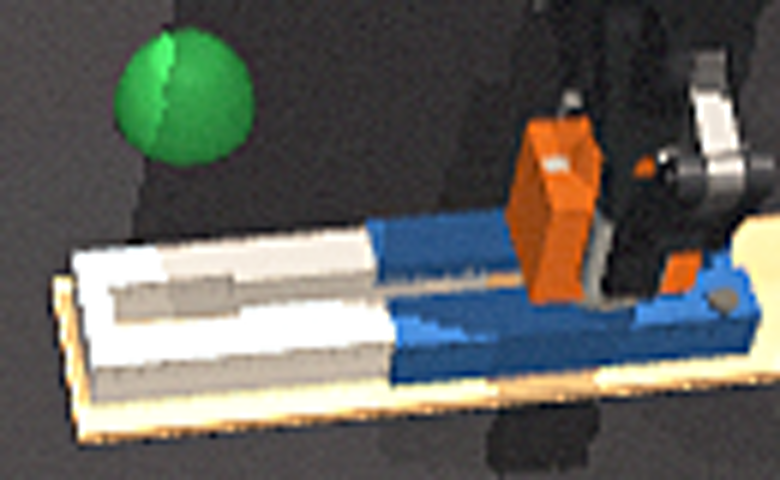

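Emit:
apply_moves(targets=[[0.15, 0, 0, 0], [0.15, 0, 0, 0], [0.1, 0, 0, 0], [0.1, 0, 0, 0], [0, 0, 0, 0]])

```text
time_s: 17.2
eef_pos: [463.3, 89.0, 108.9]
ee_rot: [0.001, 0.589, 0.808, -0.0]
force: [2.1, -11.2, -3.0]
grip_width: 0.372
```

```bash
python3 -c "
from h import *
for i in range(4): rs(); capture('wrist')"
```

```text
t 17.2 along 125.42 lat -0.02 z 108.95 yaw 107.85 Fu -11.27 Fn 1.43 Fz -2.97 Tz -0.013 w 0.372
t 17.25 along 125.38 lat -0.01 z 108.92 yaw 107.84 Fu -10.41 Fn 0.66 Fz -2.29 Tz -0.022 w 0.370
t 17.3 along 125.38 lat -0.02 z 108.91 yaw 107.84 Fu -11.61 Fn 1.54 Fz -3.61 Tz 0.029 w 0.372
t 17.35 along 125.37 lat -0.04 z 108.96 yaw 107.84 Fu -11.62 Fn 1.40 Fz -2.02 Tz -0.003 w 0.372
```

Emit:
apply_moves(targets=[[0.05, 0, 0, 0], [0.05, 0, 0, 0], [0, 0, 0, 0]])

```text
time_s: 17.7
eef_pos: [463.0, 89.9, 108.9]
ee_rot: [0.001, 0.589, 0.808, -0.0]
force: [1.8, -11.4, -2.3]
grip_width: 0.371
```

```bash
python3 -c "
from h import *
for i in range(4): rs(); capture('wrist')"
```

```text
t 17.7 along 126.30 lat -0.02 z 108.94 yaw 107.84 Fu -11.45 Fn 1.79 Fz -2.28 Tz 0.042 w 0.371
t 17.75 along 126.28 lat -0.02 z 108.94 yaw 107.84 Fu -11.67 Fn 2.23 Fz -2.40 Tz 0.070 w 0.374
t 17.8 along 126.31 lat -0.02 z 108.95 yaw 107.84 Fu -11.40 Fn 1.97 Fz -2.74 Tz 0.071 w 0.372
t 17.85 along 126.27 lat -0.04 z 108.98 yaw 107.84 Fu -10.30 Fn 0.92 Fz -2.36 Tz 0.040 w 0.374
```

Emit:
apply_moves(targets=[[0.04, 0, 0, 0], [0.04, 0, 0, 0], [0, 0, 0, 0]])

```text
time_s: 18.2
eef_pos: [462.8, 90.6, 109.0]
ee_rot: [0.001, 0.589, 0.808, -0.0]
force: [1.8, -11.6, -2.5]
grip_width: 0.372
```

```bash
python3 -c "
from h import *
for i in range(5): rs(); capture('wrist')"
```

```text
t 18.2 along 127.05 lat -0.03 z 108.95 yaw 107.85 Fu -11.63 Fn 1.88 Fz -2.49 Tz 0.013 w 0.372
t 18.25 along 127.02 lat -0.04 z 108.97 yaw 107.85 Fu -11.29 Fn 1.39 Fz -3.26 Tz 0.022 w 0.370
t 18.3 along 127.02 lat -0.03 z 108.97 yaw 107.84 Fu -12.23 Fn 1.99 Fz -2.36 Tz -0.006 w 0.370
t 18.35 along 127.03 lat -0.03 z 108.96 yaw 107.85 Fu -11.26 Fn 1.80 Fz -2.12 Tz 0.042 w 0.372
t 18.4 along 127.04 lat -0.00 z 108.95 yaw 107.84 Fu -12.36 Fn 1.56 Fz -1.97 Tz -0.012 w 0.372
```

Emit:
apply_moves(targets=[[0, 0, 0, -2], [0, 0, 0, -2], [0, 0, 0, 0]])

```text
time_s: 18.75
eef_pos: [463.4, 90.6, 109.1]
ee_rot: [0.002, 0.56, 0.828, 0.0]
force: [6.1, -10.1, -5.4]
grip_width: 0.373
```

```bash
python3 -c "
from h import *
for i in range(3): rs(); capture('wrist')"
```

```text
t 18.75 along 126.89 lat -0.65 z 109.09 yaw 111.88 Fu -11.43 Fn -2.73 Fz -5.44 Tz -0.029 w 0.373
t 18.8 along 126.89 lat -0.63 z 109.07 yaw 111.84 Fu -11.36 Fn -1.92 Fz -5.70 Tz 0.001 w 0.372
t 18.85 along 126.91 lat -0.60 z 109.05 yaw 111.83 Fu -11.40 Fn -2.85 Fz -5.00 Tz -0.070 w 0.368
```

Emit:
apply_moves(targets=[[0, 0, 0, -3], [0, 0, 0, -3], [0, 0, 0, 0]])

```text
time_s: 19.2
eef_pos: [464.1, 90.6, 109.4]
ee_rot: [0.003, 0.516, 0.857, 0.001]
force: [7.4, -9.1, -4.6]
grip_width: 0.371
```

```bash
python3 -c "
from h import *
for i in range(3): rs(); capture('wrist')"
```

```text
t 19.2 along 126.70 lat -1.29 z 109.40 yaw 117.89 Fu -10.89 Fn -4.26 Fz -4.56 Tz -0.081 w 0.371
t 19.25 along 126.72 lat -1.29 z 109.41 yaw 117.83 Fu -11.23 Fn -4.13 Fz -4.26 Tz -0.028 w 0.370
t 19.3 along 126.71 lat -1.27 z 109.40 yaw 117.81 Fu -11.08 Fn -5.44 Fz -3.57 Tz -0.095 w 0.369
```

Emit:
apply_moves(targets=[[0.02, -0.05, 0.02, 0], [0.02, -0.05, 0.02, 0], [0, 0, 0, 0]])

```text
time_s: 19.65
eef_pos: [463.7, 90.6, 109.4]
ee_rot: [0.004, 0.517, 0.856, 0.001]
force: [10.1, -9.4, -4.5]
grip_width: 0.368
```

```bash
python3 -c "
from h import *
print(readout.sense()['wrist_torque'],readout.sense()['ee_rot'])
for i in range(3): rs(); capture('wrist')
c=capture('wrist'); cv2.imwrite('pics/w8.png',c['img'][:,:,::-1])"
```

```text
[-1.75381004 -1.95593237 -0.09064322] [0.0037475  0.51658138 0.85622875 0.00139835]
t 19.65 along 126.77 lat -0.87 z 109.39 yaw 117.79 Fu -12.05 Fn -6.74 Fz -4.54 Tz -0.091 w 0.368
t 19.7 along 126.74 lat -0.89 z 109.41 yaw 117.79 Fu -11.95 Fn -6.96 Fz -3.46 Tz -0.102 w 0.369
t 19.75 along 126.76 lat -0.90 z 109.40 yaw 117.80 Fu -11.04 Fn -6.02 Fz -3.83 Tz -0.095 w 0.373
```

View pics/w8.png

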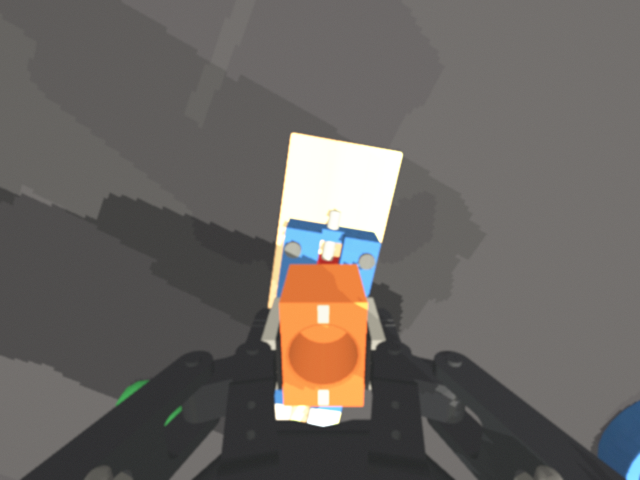

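The side force (−6 N) and torque (−0.09 N·m) match friction at the buffer contact 15 mm ahead of the axis, not jamming. I continue in small steps and watch both.

Emit:
apply_moves(targets=[[0, 0, 0, -2.5], [0, 0, 0, -2.5], [0, 0, 0, 0]])

```text
time_s: 20.15
eef_pos: [463.7, 90.5, 109.6]
ee_rot: [0.004, 0.478, 0.878, 0.001]
force: [8.4, -8.9, -1.6]
grip_width: 0.371
```

```bash
python3 -c "
from h import *
for i in range(3): rs(); capture('wrist')"
```

```text
t 20.15 along 126.73 lat -0.91 z 109.55 yaw 122.87 Fu -11.06 Fn -5.32 Fz -1.64 Tz -0.077 w 0.371
t 20.2 along 126.75 lat -0.90 z 109.55 yaw 122.82 Fu -12.09 Fn -6.10 Fz -1.49 Tz -0.095 w 0.369
t 20.25 along 126.72 lat -0.89 z 109.56 yaw 122.81 Fu -11.30 Fn -5.97 Fz -0.50 Tz -0.056 w 0.373
```

Side force stays at −6 N and torque is steady, so the foot is sliding and not binding. I continue.

Emit:
apply_moves(targets=[[0.01, 0, 0.04, -3], [0, 0, 0, -4], [0, 0, 0, -4], [0, 0, 0, 0]])

```text
time_s: 20.7
eef_pos: [463.7, 90.6, 109.2]
ee_rot: [0.004, 0.391, 0.92, 0.001]
force: [9.5, -9.3, 0.4]
grip_width: 0.37
```

```bash
python3 -c "
from h import *
for i in range(3): rs(); capture('wrist')"
```

```text
t 20.7 along 126.80 lat -0.92 z 109.23 yaw 133.91 Fu -11.78 Fn -6.19 Fz 0.36 Tz -0.082 w 0.370
t 20.75 along 126.81 lat -0.90 z 109.23 yaw 133.83 Fu -12.43 Fn -6.22 Fz 0.11 Tz -0.086 w 0.374
t 20.8 along 126.80 lat -0.90 z 109.24 yaw 133.80 Fu -10.73 Fn -5.45 Fz -0.23 Tz -0.046 w 0.368
```

Emit:
apply_moves(targets=[[0, 0, 0, -4], [0, 0, 0, -4], [0, 0, 0, -4], [0, 0, 0, 0]])

```text
time_s: 21.25
eef_pos: [463.7, 90.6, 109.2]
ee_rot: [0.004, 0.293, 0.956, 0.0]
force: [7.9, -8.0, -1.5]
grip_width: 0.369
```

```bash
python3 -c "
from h import *
for i in range(3): rs(); capture('wrist')"
```

```text
t 21.25 along 126.84 lat -0.89 z 109.22 yaw 145.92 Fu -10.01 Fn -5.09 Fz -1.49 Tz -0.114 w 0.369
t 21.3 along 126.87 lat -0.86 z 109.21 yaw 145.83 Fu -11.32 Fn -6.22 Fz -0.22 Tz -0.074 w 0.372
t 21.35 along 126.85 lat -0.85 z 109.21 yaw 145.81 Fu -10.77 Fn -5.97 Fz -1.43 Tz -0.063 w 0.366
```

Turned 38°, forces steady. I continue to 90° (yaw 197.8).

Emit:
apply_moves(targets=[[0, 0, 0, -5], [0, 0, 0, -5], [0, 0, 0, -5], [0, 0, 0, 0]])

```text
time_s: 21.8
eef_pos: [463.5, 90.7, 109.2]
ee_rot: [0.004, 0.165, 0.986, -0.0]
force: [8.0, -8.2, 0.2]
grip_width: 0.372
```

```bash
python3 -c "
from h import *
for i in range(3): rs(); capture('wrist')"
```

```text
t 21.8 along 126.94 lat -0.74 z 109.16 yaw 160.95 Fu -10.27 Fn -5.12 Fz 0.17 Tz -0.017 w 0.372
t 21.85 along 126.96 lat -0.71 z 109.15 yaw 160.84 Fu -10.34 Fn -4.80 Fz -0.34 Tz 0.039 w 0.372
t 21.9 along 126.95 lat -0.69 z 109.14 yaw 160.82 Fu -10.11 Fn -5.10 Fz -0.98 Tz -0.054 w 0.369
```

Emit:
apply_moves(targets=[[0, 0, 0, -5], [0, 0, 0, -5], [0, 0, 0, -5], [0, 0, 0, 0]])

```text
time_s: 22.35
eef_pos: [463.3, 90.8, 109.1]
ee_rot: [0.003, 0.035, 0.999, -0.001]
force: [8.3, -8.3, -0.3]
grip_width: 0.371
```

```bash
python3 -c "
from h import *
for i in range(3): rs(); capture('wrist')"
```

```text
t 22.35 along 127.11 lat -0.61 z 109.08 yaw 175.96 Fu -10.46 Fn -5.41 Fz -0.34 Tz 0.029 w 0.371
t 22.4 along 127.09 lat -0.58 z 109.10 yaw 175.85 Fu -9.97 Fn -4.29 Fz -0.08 Tz -0.014 w 0.367
t 22.45 along 127.10 lat -0.57 z 109.09 yaw 175.82 Fu -10.08 Fn -4.71 Fz 0.60 Tz 0.051 w 0.374
```

Emit:
apply_moves(targets=[[0, 0, 0, -5], [0, 0, 0, -5], [0, 0, 0, -4], [0, 0, 0, 0]])

```text
time_s: 22.9
eef_pos: [463.3, 90.9, 109.1]
ee_rot: [0.003, -0.087, 0.996, -0.001]
force: [7.9, -6.5, -0.7]
grip_width: 0.375
```

```bash
python3 -c "
from h import *
for i in range(3): rs(); capture('wrist')"
```

```text
t 22.9 along 127.23 lat -0.60 z 109.05 yaw -170.07 Fu -8.64 Fn -5.53 Fz -0.74 Tz 0.034 w 0.375
t 22.95 along 127.24 lat -0.57 z 109.05 yaw -170.16 Fu -9.46 Fn -5.73 Fz 0.23 Tz 0.068 w 0.372
t 23.0 along 127.24 lat -0.57 z 109.04 yaw -170.18 Fu -8.59 Fn -3.63 Fz -0.73 Tz 0.055 w 0.371
```

Emit:
apply_moves(targets=[[0, 0, 0, -4], [0, 0, 0, -4], [0, 0, 0, 0]])

```text
time_s: 23.35
eef_pos: [463.1, 91.0, 109.0]
ee_rot: [0.003, -0.156, 0.988, -0.001]
force: [7.5, -5.8, -0.7]
grip_width: 0.376
```

```bash
python3 -c "
from h import *
for i in range(3): rs(); capture('wrist')"
```

```text
t 23.35 along 127.35 lat -0.49 z 109.00 yaw -162.09 Fu -7.81 Fn -5.33 Fz -0.70 Tz -0.055 w 0.376
t 23.4 along 127.38 lat -0.47 z 108.98 yaw -162.17 Fu -7.20 Fn -5.68 Fz -0.78 Tz -0.010 w 0.375
t 23.45 along 127.36 lat -0.49 z 108.99 yaw -162.19 Fu -8.17 Fn -5.01 Fz -0.58 Tz 0.028 w 0.370
```

The quarter turn is complete (yaw +90.0°). I now ease back gently so the buffer seats the foot against the shoulder.

Emit:
apply_moves(targets=[[-0.04, -0.1, 0, 0], [-0.04, -0.1, 0, 0], [0, -0.1, 0, 0], [0, -0.1, 0, 0], [0, -0.1, 0, 0], [0, 0, 0, 0]])

```text
time_s: 24.1
eef_pos: [464.8, 86.6, 108.8]
ee_rot: [0.002, -0.155, 0.988, -0.001]
force: [4.7, -4.7, 1.5]
grip_width: 0.376
```

```bash
python3 -c "
from h import *
for i in range(3): rs(); capture('wrist')"
```

```text
t 24.1 along 122.66 lat -0.71 z 108.81 yaw -162.20 Fu -5.94 Fn -3.08 Fz 1.48 Tz -0.009 w 0.376
t 24.15 along 122.70 lat -0.73 z 108.83 yaw -162.20 Fu -6.30 Fn -2.43 Fz 0.84 Tz 0.037 w 0.370
t 24.2 along 122.71 lat -0.72 z 108.84 yaw -162.20 Fu -6.58 Fn -2.66 Fz 0.65 Tz -0.028 w 0.371
```

Emit:
apply_moves(targets=[[0, -0.1, 0, 0], [0, -0.05, 0, 0], [0, 0, 0, 0]])

```text
time_s: 24.55
eef_pos: [465.1, 85.3, 108.7]
ee_rot: [0.002, -0.155, 0.988, -0.0]
force: [4.7, -3.7, -0.1]
grip_width: 0.366
```

```bash
python3 -c "
from h import *
for i in range(3): rs(); capture('wrist')"
```

```text
t 24.55 along 121.35 lat -0.64 z 108.74 yaw -162.20 Fu -4.93 Fn -3.32 Fz -0.15 Tz 0.003 w 0.366
t 24.6 along 121.36 lat -0.67 z 108.76 yaw -162.20 Fu -5.11 Fn -2.60 Fz 1.51 Tz -0.015 w 0.374
t 24.65 along 121.35 lat -0.64 z 108.74 yaw -162.20 Fu -5.41 Fn -3.12 Fz 1.05 Tz 0.045 w 0.369
```

Emit:
apply_moves(targets=[[-0.03, -0.05, 0.03, 0], [0, -0.05, 0, 0], [0, 0, 0, 0]])

```text
time_s: 25.0
eef_pos: [465.4, 84.9, 108.6]
ee_rot: [0.002, -0.155, 0.988, 0.0]
force: [2.3, -0.2, 6.3]
grip_width: 0.368
```

```bash
python3 -c "
from h import *
for i in range(3): rs(); capture('wrist')"
```

```text
t 25.0 along 120.84 lat -0.77 z 108.63 yaw -162.22 Fu -0.90 Fn -2.09 Fz 6.34 Tz -0.007 w 0.368
t 25.05 along 120.86 lat -0.77 z 108.62 yaw -162.21 Fu -0.98 Fn -2.22 Fz 6.11 Tz -0.002 w 0.370
t 25.1 along 120.86 lat -0.77 z 108.62 yaw -162.21 Fu -0.59 Fn -2.31 Fz 5.97 Tz -0.105 w 0.373
```

Emit:
apply_moves(targets=[[0, -0.05, 0, 0], [0, 0, 0, 0]])

```text
time_s: 25.35
eef_pos: [465.5, 84.5, 108.6]
ee_rot: [0.001, -0.155, 0.988, 0.0]
force: [2.4, 0.5, 6.2]
grip_width: 0.368
```

```bash
python3 -c "
from h import *
for i in range(3): rs(); capture('wrist')"
```

```text
t 25.35 along 120.44 lat -0.76 z 108.63 yaw -162.22 Fu -0.28 Fn -2.45 Fz 6.24 Tz -0.023 w 0.368
t 25.4 along 120.44 lat -0.76 z 108.63 yaw -162.21 Fu -0.51 Fn -2.27 Fz 5.86 Tz -0.029 w 0.369
t 25.45 along 120.41 lat -0.76 z 108.63 yaw -162.22 Fu -1.10 Fn -1.31 Fz 5.73 Tz -0.057 w 0.371
```

The collar rests on the block (Fz 6 N) and the buffer load has passed to the shoulder. I release.

Emit:
apply_moves(targets=[[0, 0, 0, 0], [0, 0, 0, 0], [0, 0, 0, 0], [0, 0, 0, 0], [0, 0, 0, 0]], grip=5, force=30)

```text
time_s: 26.0
eef_pos: [464.6, 84.1, 107.7]
ee_rot: [-0.0, -0.155, 0.988, 0.0]
force: [-0.4, 0.2, -0.4]
grip_width: 0.584
```

```bash
python3 -c "
from h import *
rs()
c=capture('wrist'); cv2.imwrite('pics/w9.png',c['img'][:,:,::-1])"
```

```text
t 26.0 along 120.37 lat 0.24 z 107.68 yaw -162.20 Fu 0.30 Fn 0.30 Fz -0.42 Tz 0.018 w 0.584
```

View pics/w9.png

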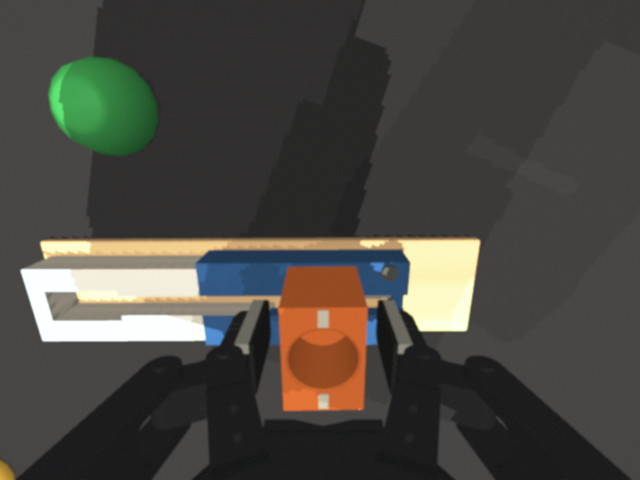

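The cup stands square between the open pads at (323,360). I rise clear and check.

Emit:
apply_moves(targets=[[0, 0, -0.3, 0], [0, 0, -0.8, 0], [0, 0, -1.5, 0], [0, 0, -2, 0], [0, 0, -2.5, 0], [0, 0, -2.5, 0], [0, 0, -1.5, 0], [0, 0, 0, 0]])

```text
time_s: 26.85
eef_pos: [465.3, 84.1, 221.1]
ee_rot: [0.002, -0.155, 0.988, -0.001]
force: [0.4, -0.2, -1.6]
grip_width: 0.59
```

Emit:
apply_moves(targets=[[-1, 0, -1, 0], [-3, 0, -2, 0], [-3, 0, -2, 0], [-3, 0, -2, 0], [-1, 0, -0.5, 0], [0, 0, 0, 0]])

```text
time_s: 27.45
eef_pos: [570.1, 118.0, 293.2]
ee_rot: [-0.0, -0.155, 0.988, 0.0]
force: [0.2, 0.2, 0.6]
grip_width: 0.588
```

```bash
python3 - <<'E'
from h import *
rs()
for n in("scene","top","wrist"):
    c=capture(n); cv2.imwrite(f"pics/{n}10.png",c["img"][:,:,::-1])
    if n=="scene": crop(c["img"],335,195,130,80,6,"s10.png")
    p=np.array([501.6,-30.4])+U*120
    print(n,"pred cup top ctr",w2px(c,(p[0],p[1],70)))
E
```

```text
t 27.45 along 120.30 lat -110.61 z 293.21 yaw -162.17 Fu 0.12 Fn -0.20 Fz 0.57 Tz -0.024 w 0.588
scene pred cup top ctr [438.0303031  221.65377972]
top pred cup top ctr [230.05067703 303.61872925]
wrist pred cup top ctr [321.19086882  98.32197211]
```

View pics/s10.png

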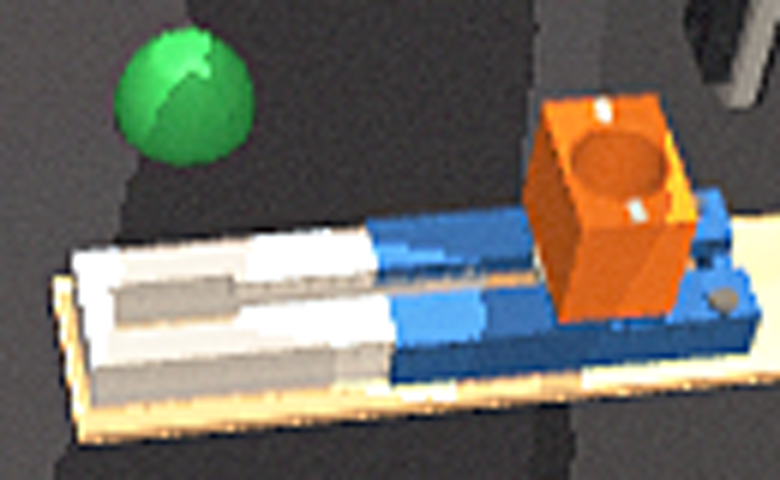

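View pics/wrist10.png

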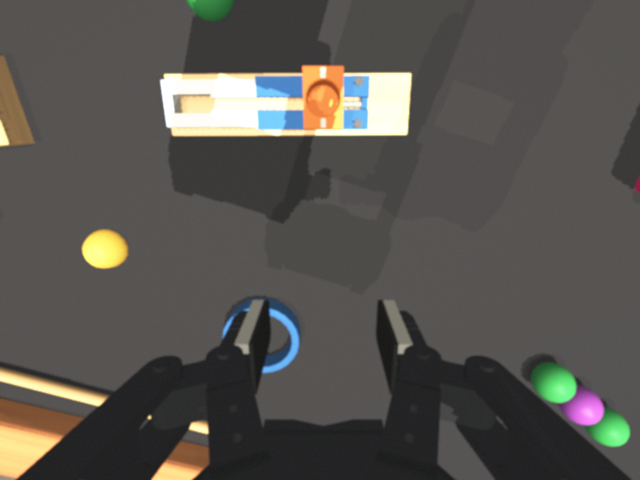

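View pics/scene10.png

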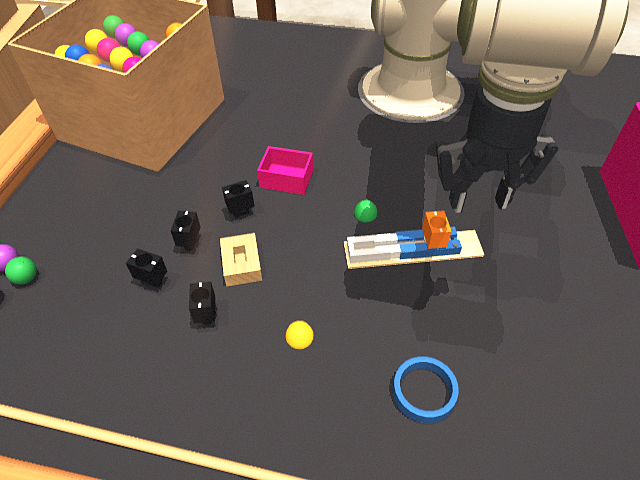

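```bash
python3 - <<'E'
from h import *
for n in("scene","top"):
    c=capture(n); im=c["img"]
    crop(im,*( (395,200,80,60) if n=="scene" else (195,275,80,60)),8,n+"11.png")
    p=np.array([501.6,-30.4])+U*120
    m=[w2px(c,(*(p+N*k),70)) for k in(20.5,-20.5)]; o=np.array((395,200) if n=="scene" else (195,275))
    print(n,[((x-o)*8).round() for x in m])
E
```

```text
scene [array([320., 100.]), array([369., 249.])]
top [array([307., 315.]), array([254., 144.])]
```

View pics/top11.png

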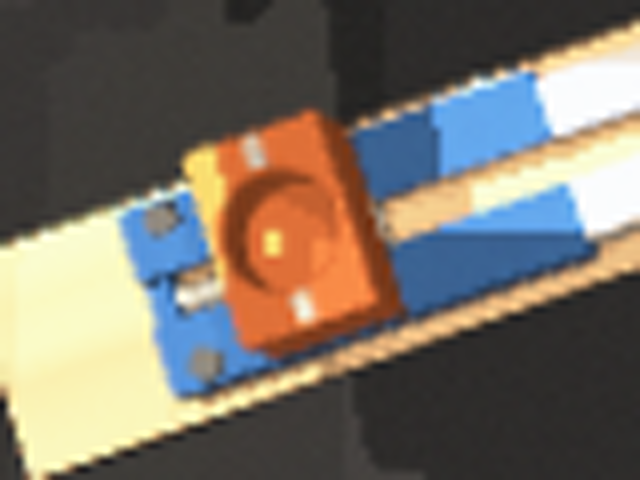

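View pics/scene11.png

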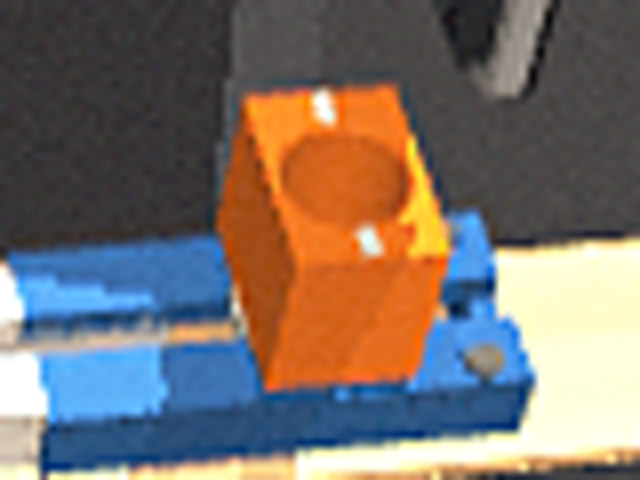

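Both views put the marks within about 1 mm of the predicted locked place (top (254,152)/(303,306), scene (323,106)/(369,240)). The cup is upright and crosswise, the bystanders have not moved, and the arm is clear.

```bash
python3 -c "
from rig import ctrl,readout
print(readout.sense()['time_s']); print(ctrl.finish_job())"
```

```text
27.7
the job is handed in; nothing more can be done
None
```

The orange egg cup is upright and locked crosswise in the blue lock block, and I handed the job in at 27.7 s. No verdict was reported.

**What I did:** I lifted the cup out of the parking block, lowered its foot into the entry and slid it along the slot. By feel, the buffer's first touch came at about 108 mm from the entry. I pressed in about 18.5–19 mm (about 11.7 N), short of the hard end, and made a 90.0° turn while it stayed pressed in. I then eased back until the foot met the shoulder, let go and moved the arm clear.

**Last checks:** The white marks in the scene and top views lie within about 1 mm of where they should be for a locked cup (axis about 120 mm from the entry). The egg halves, tape, carton and black look-alikes look unmoved, and the arm touches nothing.

**What did not agree fully:**
- **Side force:** A force of about 5–6 N built up early in the turn and pushed the tool up to 1.3 mm sideways. It stayed steady and fitted friction on the buffer face, so I corrected the position slightly and carried on.
- **Position in the wrist picture:** It put the cup about 1.4 mm farther in than the other two views, which is within the 2 mm calibration.
- **Buffer force:** One reading while pressing in was about 1 N lower than the stated spring would give. I raised the grip to 100 N as a precaution, and later readings fitted.

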